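# Put the pressed soap bars away in the airtight tub

### The arm

A 6-joint arm with a two-finger parallel gripper is mounted at the origin on the work surface. World frame = base frame: x ahead of the robot, y to its left, z up, the work surface at z = 0. Lengths are in m, angles in rad, forces in N, time in s.
With the tool pointing down it reaches from about 0.35 to 1 m from the base axis. Payload 7.1 kg.
Tool frame: the origin (TCP) lies between the finger pads; the fingertips stand 22 mm ahead of it and the grasp point (between the pads) lies 3 mm ahead of it; z points along the fingers, y is the line along which they close (so a half turn about z gives the same grasp; the last joint's range is limited). The gripper opens to 85 mm and grips with 20 to 120 N. Pads are 22 mm wide; open, the fingers measure 114 mm over their backs; the gripper's body (76 mm by 85 mm) begins 54 mm behind the grasp point. The pads swing forward as they close: fully open they stand 13 mm farther back than shut.
Start: joints at [1.256, 0.423, 1.63, -0, 1.089, -0.019], TCP at [0.182, 0.598, 0.22] pointing down, gripper open.
Joint ranges: [-3, 3], [-0.9, 2.11], [0.09, 2.58], [-1.31, 4.45], [0.11, 2.69], [-2.54, 2.54]. Speed limits (rad/s): [2.39, 2.39, 3.01, 3.14, 3.14, 3.14].

### API

Orientations are given as a rotation vector (axis times angle).
In Python, from rig import manip gives the robot as it stands. The module is installed in compiled form; this text tells all that it offers. Calls block until the motion is done:
- manip.move_to(position, orientation): joint-space move of the TCP to a pose.
- manip.servo_line(position, orientation=None, rate=0.15): straight line of the TCP; orientation=None keeps the orientation; rate is the mean speed in m/s.
- manip.set_joints(angles): joint-space move.
- manip.command_gripper(opening, f_grip=None): finger opening in m; f_grip is the grip in N (None keeps the last); returns when the fingers have stopped.
- manip.hold(seconds).
- manip.solve_ik(position, orientation): joint angles nearest the present ones, or None.
- manip.camera(name): name is "scene" or "top" or "wrist"; returns a dict with "image" (480x640x3 uint8, red, green, blue), "fx", "fy", "cx", "cy" (pixels), "cam_to_world" (4x4, takes a point from camera to world coordinates); the wrist camera has in their place "mount" (4x4, takes a point from camera to tool coordinates, whose origin is the TCP and whose axes are the flange's). Camera axes: x right, y down, z forward; pixel columns grow to the right and rows downward; lengths in m; the calibration is good to about 2 mm. A picture is of the moment at which its call begins: read the wrist's pose just before it. There is no depth.
A pose or a line that the arm cannot do raises manip.IKError and nothing moves.
- manip.sign_off(): hands the job in; it is judged then, once.
Readings, each from a call of its own:
- manip.get_time(): time.
- manip.get_joint_positions(): joint angles.
- manip.get_joint_vel(): joint speeds.
- manip.get_tau(): joint torques, N m.
- manip.get_position(): TCP position.
- manip.get_ee_rot(): TCP orientation.
- manip.get_contact_force(): force on the tool from outside, world axes, zero at the start.
- manip.get_torque(): the same for the moment, N m.
- manip.get_width(): finger opening in m.
- manip.get_grip_force(): force on a finger pad.
Only numpy, scipy, OpenCV 4.12 (cv2) and the standard library are available. Lean on these libraries where they do the work, as an engineer would, in place of code of your own. Each camera call takes 0.05 s, during which the arm holds its last target. There are 200 camera calls.

### The job

Collect every soap bar from the press's catch tray into the grey tub, then set the white lid on the tub and press its four corners fully home, one corner after another, until the gasket is seated all round. Leave the cup and the jar where they stand.

Things in the scene. Friction and masses are not known exactly. Their poses are not given: they have to be found in the camera images.
- tub: Grey open airtight tub, fixed to the table. Origin: centre of its underside; z up; x across its short side (roughly away from the robot), y along its long side. Inside 150 (x) x 196 (y) mm, floor 5 mm above the origin, walls 5 mm thick, rim top 84 mm above the origin.
- tub_mouth (a point): Centre of the tub's mouth, level with the rim top; axes as the tub's. The rim has a flange 186 (x) x 230 (y) mm over all, on which lies a black rubber gasket in four corner sections; their tops stand 8 mm above the rim when up, 1 mm when fully pressed.
- lid_grip (a point): Middle of the lid's handle, half-way up: 44 mm above the underside of the plug, 20 mm above the plate's top. The handle is a white bar in the middle of the lid, 18 mm thick (x), 90 mm long (y), 34 mm high. Fully seated, this point is 113 mm above the tub's origin; on the raised gasket about 120 mm. Axes parallel to the tub's when fitted, either way round.
- lid: Loose white lid, 0.2 to 0.45 kg; origin at the centre of the plug's underside. Plate 184 (x) x 230 (y) x 8 mm; under it a stepped plug 16 mm deep (upper half 140 x 186 mm, lower half 128 x 174 mm) that drops into the tub's mouth with 5 mm of play each side. At the start it lies plug down on the table.
- press: White soap-bar press with catch tray, fixed. Origin: underside of the steel tray, which reaches from -103 to +103 mm in x and from -193 to +143 mm in y; floor and lips 3 mm thick, lips 10 mm high over all. Beyond its -y side are a chute (up to 50 mm high) and, from 260 mm off the origin, the housing (165 mm high, 210 mm with its hopper).
- bar1_mid (a point): Loose bar of soap, pale cream, 62 (x) x 36 (y) x 28 (z) mm, 50 to 120 g; this point is its centre. At the start it lies flat in the press's catch tray. Absent in some starts.
- bar2_mid (a point): Loose bar of soap, pale cream, 62 (x) x 36 (y) x 28 (z) mm, 50 to 120 g; this point is its centre. At the start it lies flat in the press's catch tray. Absent in some starts.
- bar3_mid (a point): Loose bar of soap, pale cream, 62 (x) x 36 (y) x 28 (z) mm, 50 to 120 g; this point is its centre. At the start it lies flat in the press's catch tray. Absent in some starts.
- bar4_mid (a point): Loose bar of soap, pale cream, 62 (x) x 36 (y) x 28 (z) mm, 50 to 120 g; this point is its centre. At the start it lies flat in the press's catch tray. Absent in some starts.
- bar5_mid (a point): Loose bar of soap, pale cream, 62 (x) x 36 (y) x 28 (z) mm, 50 to 120 g; this point is its centre. At the start it lies flat in the press's catch tray. Absent in some starts.
- seal_near_left (a joint): Gasket section at the tub's -x, +y corner: how far it is pressed down, 0 (up) to 0.007 m (fully home). Its pad lies at x = -83 mm, y = +106 mm in the tub's frame. It yields to about 14 N on that corner of the lid (more if pushed fast), and stays where it is pushed; pressing one corner hardly moves the others.
- seal_near_right (a joint): Gasket section at the tub's -x, -y corner: how far it is pressed down, 0 (up) to 0.007 m (fully home). Its pad lies at x = -83 mm, y = -106 mm in the tub's frame. It yields to about 14 N on that corner of the lid (more if pushed fast), and stays where it is pushed; pressing one corner hardly moves the others.
- seal_far_left (a joint): Gasket section at the tub's +x, +y corner: how far it is pressed down, 0 (up) to 0.007 m (fully home). Its pad lies at x = +83 mm, y = +106 mm in the tub's frame. It yields to about 14 N on that corner of the lid (more if pushed fast), and stays where it is pushed; pressing one corner hardly moves the others.
- seal_far_right (a joint): Gasket section at the tub's +x, -y corner: how far it is pressed down, 0 (up) to 0.007 m (fully home). Its pad lies at x = +83 mm, y = -106 mm in the tub's frame. It yields to about 14 N on that corner of the lid (more if pushed fast), and stays where it is pushed; pressing one corner hardly moves the others.
- cup: Bystander: white ceramic cup, 72 mm wide, 85 mm high; origin at its underside.
- stain: Bystander: amber jar with a black cap, 72 mm wide, 100 mm high; origin at its underside.
Not all that is in view belongs to the job. Leave any pink or purple look-alike of the part that bears bar3_mid alone.

How it is judged:
On the way, in this order (a step that is already met when the one before it is completed fails the run):
1. every soap bar is in the tub (x of bar1_mid in the frame of tub between -0.076 and 0.076 m and y of bar1_mid in the frame of tub between -0.099 and 0.099 m and z of bar1_mid in the frame of tub between 0 and 0.066 m and x of bar2_mid in the frame of tub between -0.076 and 0.076 m and y of bar2_mid in the frame of tub between -0.099 and 0.099 m and z of bar2_mid in the frame of tub between 0 and 0.066 m and x of bar3_mid in the frame of tub between -0.076 and 0.076 m and y of bar3_mid in the frame of tub between -0.099 and 0.099 m and z of bar3_mid in the frame of tub between 0 and 0.066 m and x of bar4_mid in the frame of tub between -0.076 and 0.076 m and y of bar4_mid in the frame of tub between -0.099 and 0.099 m and z of bar4_mid in the frame of tub between 0 and 0.066 m and x of bar5_mid in the frame of tub between -0.076 and 0.076 m and y of bar5_mid in the frame of tub between -0.099 and 0.099 m and z of bar5_mid in the frame of tub between 0 and 0.066 m), for 0.2 s.
2. the lid lies on the tub, its plug in the mouth (all of step 1 and x of lid_grip in the frame of tub between -0.012 and 0.012 m and y of lid_grip in the frame of tub between -0.012 and 0.012 m and angle between the x axis of lid_grip and the x axis of tub, either way round below 0.15 rad and z of lid_grip in the frame of tub below 0.127 m and angle between lid_grip's own z axis and vertical below 0.1 rad), for 0.2 s.
3. one corner of the lid has been pressed home while another is still up (value of joint any of seal_near_left, seal_near_right, seal_far_left, seal_far_right above 0.0055 m and value of joint any of seal_near_left, seal_near_right, seal_far_left, seal_far_right below 0.0035 m and x of lid_grip in the frame of tub between -0.012 and 0.012 m and y of lid_grip in the frame of tub between -0.012 and 0.012 m and angle between the x axis of lid_grip and the x axis of tub, either way round below 0.15 rad), for 0.1 s.
4. all four corners are pressed home and the lid is seated (value of joint each of seal_near_left, seal_near_right, seal_far_left, seal_far_right above 0.0055 m and x of lid_grip in the frame of tub between -0.012 and 0.012 m and y of lid_grip in the frame of tub between -0.012 and 0.012 m and angle between the x axis of lid_grip and the x axis of tub, either way round below 0.15 rad and z of lid_grip in the frame of tub below 0.1155 m and angle between lid_grip's own z axis and vertical below 0.02 rad), for 0.2 s.
At the end, for the whole second after the job is handed in: Every soap bar present is inside the tub (centre within the walls, below the lid), the lid is on the tub within 12 mm and 0.15 rad of square, level within 0.02 rad and down to within 2.5 mm of fully seated, every gasket section is pressed at least 5.5 of 7 mm, and the lid is at rest (all of step 1 and all of step 4 and linear speed of lid below 0.02 m/s); the robot touches nothing.
It fails at once if the cup or the jar is pushed more than 50 mm from its place (distance of any of cup, stain from where it was at the start of the episode above 0.05 m).
It fails at once if the cup or the jar is knocked over (angle between any of cup, stain's own z axis and vertical above 0.6 rad).
Of bar1, bar2, bar3, bar4, bar5 only 3 to 5 are there at a start; the rules pass over those that are not, and their reading is None.
At some moment in a run one of bar1, bar2, bar3, bar4, bar5 may be knocked a few centimetres aside while the robot is not near it.
Once in a run the grip may slacken for a moment while it holds something.
It also fails if it takes over 210 s, if anything falls off the work surface, if the arm or the gripper's body presses on something with over 40 N, if the wrist force passes 120 N, or if a joint passes its speed limit or range.

## Working session

There is one attempt and no reset: what is moved stays moved. The work goes in short steps, each a Python script; the robot and the scene stay as the last script left them, time stands still between calls to the robot, and variables do not carry over. Pictures are saved under pics/ and viewed, at most 17 in all, crops included, and the job is handed in when it is done.

```bash
mkdir -p pics; cat > h.py <<'E'
import numpy as np, cv2
from rig import manip
from scipy.spatial.transform import Rotation as R
def snap(n,f):
    c=manip.camera(n); cv2.imwrite(f'pics/{f}.png',c['image'][:,:,::-1]); np.savez(f'pics/{f}.npz',**{k:v for k,v in c.items()}); return c
def ray(c,u,v,T=None):
    T=c['cam_to_world'] if T is None else T
    d=T[:3,:3]@np.array([(u-c['cx'])/c['fx'],(v-c['cy'])/c['fy'],1]); return T[:3,3],d
def onz(c,u,v,z,T=None):
    o,d=ray(c,u,v,T); return o+d*(z-o[2])/d[2]
def tri(r1,r2):
    A=[];b=[]
    M=np.zeros((3,3));w=np.zeros(3);
    for o,d in (r1,r2):
        d=d/np.linalg.norm(d);P=np.eye(3)-np.outer(d,d);M+=P;w+=P@o
    return np.linalg.solve(M,w)
def proj(c,p,T=None):
    T=c['cam_to_world'] if T is None else T
    q=np.linalg.inv(T)@np.append(p,1); return np.array([c['cx']+c['fx']*q[0]/q[2],c['cy']+c['fy']*q[1]/q[2]])
def load(f): return dict(np.load(f'pics/{f}.npz'))
E
python3 -c "
from h import *
for n in ('top','scene'):
    c=snap(n,n+'0'); print(n,c['fx'],c['cx'],c['cy'],c['cam_to_world'].round(3).tolist())
print(manip.get_ee_rot(),manip.get_position(),manip.get_time())
"
```

```text
top 466.17272546520246 321.1629574930674 244.87089916641443 [[0.008, -0.999, 0.045, 0.387], [-1.0, -0.007, 0.016, -0.054], [-0.015, -0.045, -0.999, 1.169], [0.0, 0.0, 0.0, 1.0]]
scene 551.4869224900992 316.4789952417681 242.38892557464237 [[0.388, 0.783, -0.487, 1.252], [0.922, -0.329, 0.206, -0.408], [0.001, -0.528, -0.849, 1.501], [0.0, 0.0, 0.0, 1.0]]
[-4.62903659e-01 -3.10708416e+00  2.19462811e-03] [0.18201813 0.5973593  0.2197134 ] 0.1
```

View pics/top0.png

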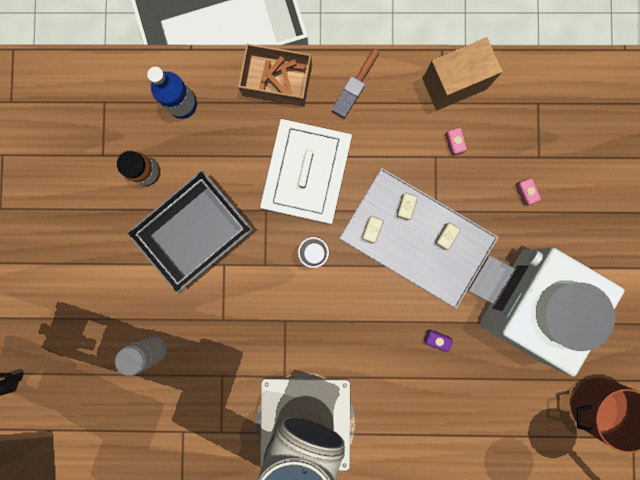

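View pics/scene0.png

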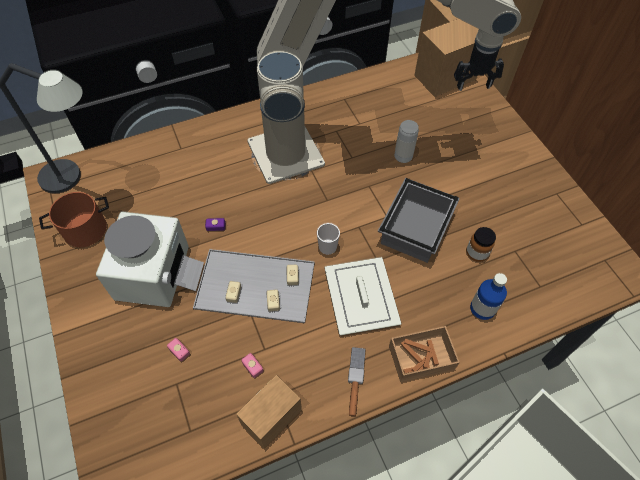

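Top view shows three cream bars in the tray, at (408,206), (372,230) and (448,236). The lid is at (306,172), the tub at (192,232), the cup at (313,252) and the jar at (137,167). The look-alikes are pink at (457,141) and (529,191), and purple at (438,341); they lie outside the tray and are to be left alone. The next step is an enlarged crop to confirm.

```bash
python3 -c "
from h import *
a=cv2.imread('pics/top0.png')[110:310,120:510]; cv2.imwrite('pics/topc.png',cv2.resize(a,None,fx=2,fy=2,interpolation=cv2.INTER_CUBIC))
a=cv2.imread('pics/scene0.png')[170:345,180:470]; cv2.imwrite('pics/scenec.png',cv2.resize(a,None,fx=2.7,fy=2.7,interpolation=cv2.INTER_CUBIC))
"
```

```text
(no output)
```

View pics/topc.png

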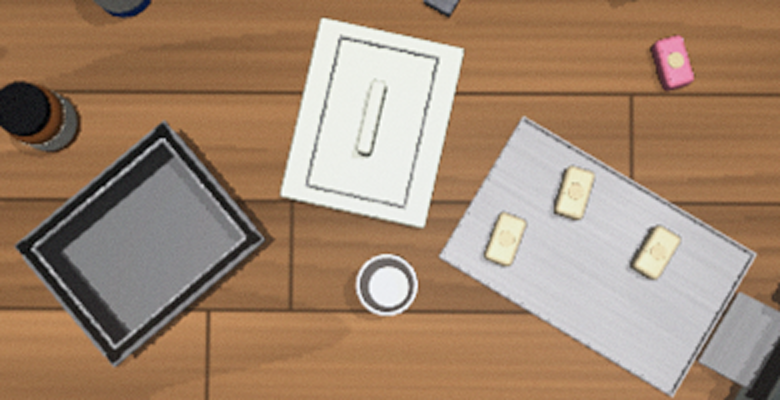

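View pics/scenec.png

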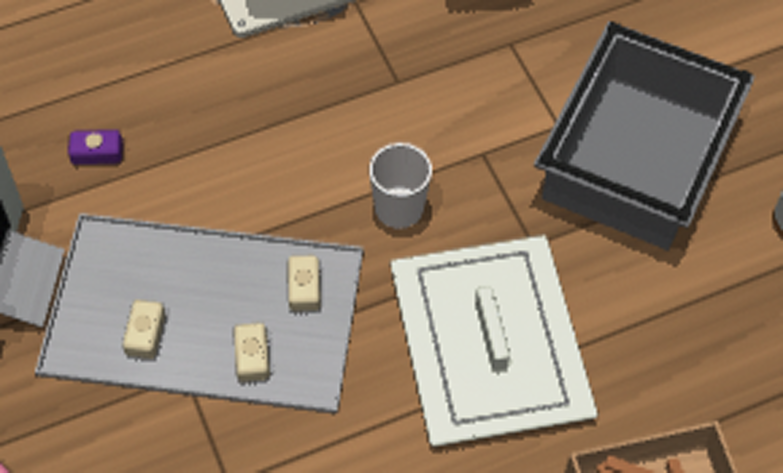

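Confirmed in both views: exactly three cream bars lie in the tray, and the only look-alikes outside it are pink or purple. I'll triangulate the bars, lid and tub from these two crops.

```bash
python3 -c "
from h import *
t=load('top0');s=load('scene0')
T=lambda u,v:ray(t,120+(u+.5)/2-.5,110+(v+.5)/2-.5,t['cam_to_world'])
S=lambda u,v:ray(s,180+(u+.5)/2.7-.5,170+(v+.5)/2.7-.5)
P=dict(tubA=((114,364),(612,24)),tubB=((268,240),(537,166)),tubC=((165,124),(686,222)),tubD=((20,247),(750,75)),
b1=((506,238),(303,278)),b2=((575,191),(251,347)),b3=((659,250),(143,324)),
lA=((321,18),(597,418)),lB=((464,48),(432,446)),lC=((425,228),(391,262)),lD=((281,196),(546,236)),
h1=((378,82),(503,364)),h2=((364,152),(486,289)),cup=((387,286),(401,173)))
X={}
for k,(a,b) in P.items():
    X[k]=tri(T(*a),S(*b)); print(k,X[k].round(4))
for n in('tub','l'):
    q=[X[n+i] for i in 'ABCD']; print(n,np.mean(q,0).round(4),[np.linalg.norm(q[i]-q[i-1]).round(4) for i in range(4)],[np.degrees(np.arctan2(*(q[i]-q[i-1])[1::-1])).round(1) for i in range(4)])
tc=t
z=.031
for nm,(u,v) in dict(b1=(506,238),b2=(575,191),b3=(659,250)).items(): print(nm,onz(t,120+u/2-.25,110+v/2-.25,z).round(4))
"
```

```text
tubA [0.3244 0.3012 0.0804]
tubB [0.4718 0.1253 0.0785]
tubC [0.6065 0.2452 0.0847]
tubD [0.4601 0.412  0.0879]
b1 [ 0.4788 -0.162   0.0291]
b2 [ 0.537  -0.2461  0.0295]
b3 [ 0.4654 -0.347   0.032 ]
lA [0.7545 0.0688 0.0174]
lB [ 0.7163 -0.1094  0.0213]
lC [ 0.492  -0.0615  0.0182]
lD [0.5304 0.1171 0.0191]
h1 [ 0.6677 -0.0041  0.0425]
h2 [0.5808 0.0136 0.051 ]
cup [ 0.4181 -0.0174  0.0735]
tub [0.4657 0.2709 0.0829] [np.float64(0.1753), np.float64(0.2296), np.float64(0.1804), np.float64(0.222)] [np.float64(-140.8), np.float64(-50.0), np.float64(41.7), np.float64(131.3)]
l [0.6233 0.0037 0.019 ] [np.float64(0.2292), np.float64(0.1823), np.float64(0.2294), np.float64(0.1827)] [np.float64(-12.2), np.float64(-102.1), np.float64(167.9), np.float64(77.9)]
b1 [ 0.4786 -0.162   0.031 ]
b2 [ 0.5368 -0.2461  0.031 ]
b3 [ 0.4651 -0.348   0.031 ]
```

```bash
cat >> h.py <<'E'
def ori(deg):  # tool down, finger-closing line along world angle deg
    return [ (R.from_euler('z',deg+90+k,degrees=True)*R.from_euler('x',180,degrees=True)).as_rotvec() for k in (0,180)]
def best(p,deg):
    q0=np.array(manip.get_joint_positions());c=[]
    for o in ori(deg):
        q=manip.solve_ik(p,o)
        if q is not None: c.append((abs(np.array(q)-q0)[5]+.3*abs(q[5]),o))
    return min(c,key=lambda x:x[0])[1]
def wcam(f):
    T=np.eye(4);T[:3,3]=manip.get_position();T[:3,:3]=R.from_rotvec(manip.get_ee_rot()).as_matrix()
    c=snap('wrist',f); c['cam_to_world']=T@c['mount']; np.savez(f'pics/{f}.npz',**c); return c
E
python3 -c "
from h import *
p=[0.48,-0.2,0.30]
print(manip.get_position())
manip.move_to(p,best(p,80)); manip.hold(.3)
c=wcam('w1'); print(c['cam_to_world'].round(3).tolist(),c['fx'],c['mount'].round(3).tolist(),manip.get_time())
for b in ([.4788,-.162,.031],[.537,-.246,.031],[.465,-.347,.031]): print(proj(c,b).round(0))
"
```

```text
[0.18201813 0.5973593  0.2197134 ]
[[-0.173, -0.932, -0.319, 0.563], [-0.985, 0.164, 0.056, -0.214], [-0.0, 0.324, -0.946, 0.452], [0.0, 0.0, 0.0, 1.0]] 332.0772907244507 [[-0.0, -0.946, -0.324, 0.084], [1.0, -0.0, -0.0, -0.0], [0.0, -0.324, 0.946, -0.152], [0.0, 0.0, 0.0, 1.0]] 3.45
[297. 202.]
[355. 144.]
[442. 188.]
```

View pics/w1.png

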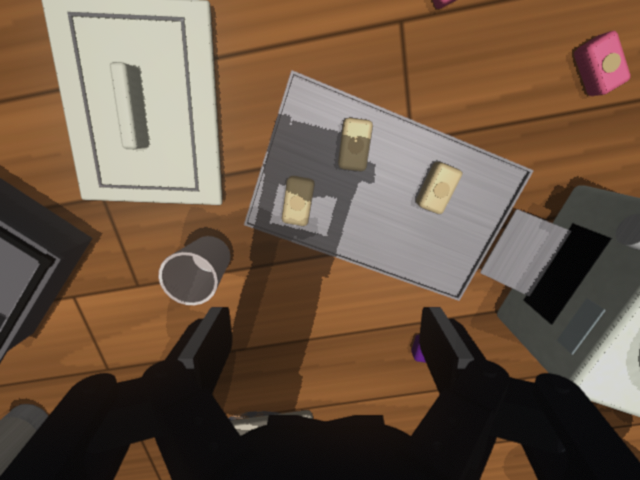

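The wrist view shows bars at (297,202), (355,144) and (440,188), which match the triangulated predictions. The next step is the bar yaws, then the first pick.

```bash
cat >> h.py <<'E'
def barpose(c,p,z=.031,half=30):
    """refine bar top centre and long-axis yaw (deg) near predicted p"""
    u,v=proj(c,[*p[:2],z]).round().astype(int)
    hsv=cv2.cvtColor(c['image'],cv2.COLOR_RGB2HSV)
    m=((hsv[...,0]>15)&(hsv[...,0]<36)&(hsv[...,1]>45)).astype(np.uint8)
    w=np.zeros_like(m); w[max(v-half,0):v+half,max(u-half,0):u+half]=1; m&=w
    m=cv2.morphologyEx(m,cv2.MORPH_OPEN,np.ones((3,3)))
    k=max(cv2.findContours(m,cv2.RETR_EXTERNAL,cv2.CHAIN_APPROX_NONE)[0],key=cv2.contourArea)
    X=np.array([onz(c,a,b,z)[:2] for a,b in k[:,0]],np.float32)*1000
    (x,y),(w_,h_),a=cv2.minAreaRect(X)
    if w_<h_: a+=90; w_,h_=h_,w_
    return np.array([x/1000,y/1000]),(a+90)%180-90,(round(w_),round(h_))
E
python3 -c "
from h import *
B=([.4788,-.162],[.537,-.246],[.465,-.347])
for f in('top0','w1'):
    c=load(f)
    for b in B: print(f,barpose(c,b,half=15 if f=='top0' else 32))
"
```

```text
top0 (array([ 0.47797223, -0.1625981 ]), 0.17010794579982758, (15, 15))
top0 (array([ 0.53737177, -0.24668045]), -0.017791748046875, (20, 17))
top0 (array([ 0.46330023, -0.34621542]), 0.37788715958595276, (17, 17))
w1 (array([ 0.48058945, -0.16289377]), -19.85540771484375, (63, 35))
w1 (array([ 0.53668341, -0.24558221]), -16.439529418945312, (61, 36))
w1 (array([ 0.46636755, -0.34222644]), -30.427650451660156, (60, 40))
```

```bash
cat >> h.py <<'E'
TUB=np.array([.4657,.2709]);TY=40.5
def tub2w(x,y): return TUB+R.from_euler('z',TY,degrees=True).as_matrix()[:2,:2]@[x,y]
def go(x,y,z,o): manip.move_to([x,y,z],o)
def line(x,y,z,rate=.15): manip.servo_line([x,y,z],None,rate)
def pick(b,yaw,tag):
    manip.command_gripper(.085)
    o=best([b[0],b[1],.2],yaw+90)
    go(b[0]-.06,b[1],.24,o); manip.hold(.2)
    c=wcam(tag); p,a,s=barpose(c,b,half=60); print(tag,'seen',p.round(4),round(a,1),s,'pred px',proj(c,[*b,.031]).round())
    if not(55<s[0]<72 and 32<s[1]<46 and np.linalg.norm(p-b)<.08): print('BAD'); return False
    o=best([*p,.2],a+90)
    go(*p,.12,o); line(*p,.026,.12)
    manip.command_gripper(.02,40); w=manip.get_width()
    line(*p,.22,.2); print('width',w,manip.get_width(),'t',manip.get_time()); return manip.get_width()>.028
def place(x,y,z,deg=None):
    p=tub2w(x,y); o=best([*p,.2],TY+90 if deg is None else deg)
    go(*p,.2,o); print('w over tub',manip.get_width()); line(*p,z,.15)
    manip.command_gripper(.056); line(*p,.2,.25)
E
python3 -c "
from h import *
if pick(np.array([.4806,-.1629]),-19.9,'p1'): place(0,-.055,.034)
print(manip.get_time(),manip.get_contact_force())
"
```

```text
p1 seen [ 0.4784 -0.1622] -20.0 (60, 36) pred px [306. 157.]
width 0.020367413600254573 0.020111862516831256 t 7.65
7.65 [ 0.37561688 -1.27015219 -0.50044437]
```

```bash
python3 -c "
from h import *
p=[0.40,-0.2,0.26]
manip.command_gripper(.085)
manip.move_to(p,best(p,70)); manip.hold(.2)
c=wcam('w2'); print(manip.get_position(), R.from_rotvec(manip.get_ee_rot()).as_matrix().round(2).tolist(),proj(c,[.4784,-.1622,.031]))
a=cv2.imread('pics/p1.png');b=cv2.imread('pics/w2.png');cv2.imwrite('pics/j.png',np.hstack([cv2.resize(a,(400,300)),cv2.resize(b,(400,300))]))
"
```

```text
[ 0.40041792 -0.19962834  0.2594949 ] [[0.94, -0.34, -0.0], [-0.34, -0.94, 0.0], [-0.0, -0.0, -1.0]] [269.74950005 149.38998303]
```

View pics/j.png

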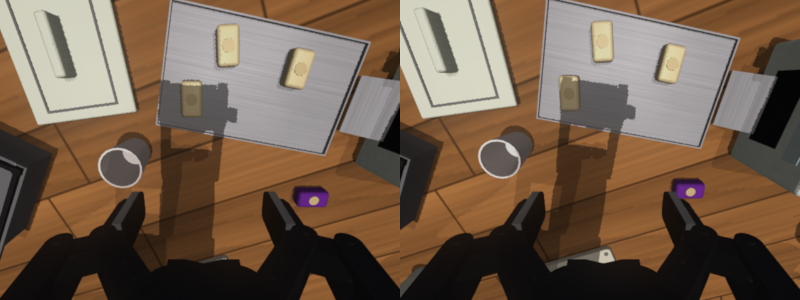

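Bar 1 is still at about its old place, (272,147) in full-resolution pixels, so the fingers closed on nothing. I'll repeat the pick step by step and watch it.

```bash
python3 -c "
from h import *
c=load('w2'); p,a,s=barpose(c,[.4784,-.1622],half=45); print(p,a,s)
o=best([*p,.2],a+90)
go(*p,.12,o); line(*p,.026,.12); manip.hold(.3)
print(manip.get_position(),manip.get_contact_force().round(1),manip.get_width())
b=wcam('d1')
for w in (.06,.045,.034):
    manip.command_gripper(w,40); print(w,manip.get_width(),manip.get_grip_force(),manip.get_contact_force().round(1))
d=wcam('d2')
cv2.imwrite('pics/j2.png',cv2.resize(np.hstack([b['image'],d['image']])[:,:,::-1],(800,300)))
"
```

```text
[ 0.47749127 -0.16364549] -19.60350799560547 (60, 36)
[ 0.47780153 -0.16372385  0.02648147] [ 0.3 -0.4 -0.6] 0.08511960488046938
0.06 0.05994813133837063 0.0 [-0.4 -0.  -0. ]
0.045 0.04511302961593862 0.0 [-0.3  0.3  0.1]
0.034 0.034168526247209674 0.0 [-0.1 -0.2 -0. ]
```

View pics/j2.png

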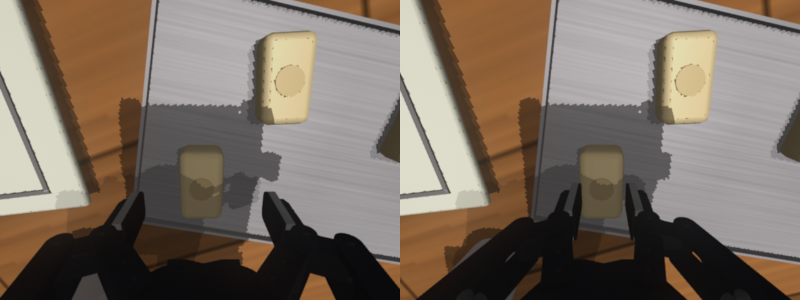

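```bash
python3 -c "
from h import *
c=load('d1');print(c['cam_to_world'].round(3).tolist())
for z in (.031,.017,.0): print(z,proj(c,[.4777,-.1637,z]).round(),[barpose(c,[.4777,-.1637],z=z,half=70)])
print('tcp',proj(c,[.4778,-.1637,.0264]),'tipz',proj(c,[.4778,-.1637,.0044]))
print(manip.get_position(),manip.get_width())
w=load('w1');t=load('top0')
print([barpose(w,[.48058,-.1629],z=z,half=32) for z in(.031,.017)])
"
```

```text
[[-0.336, -0.891, -0.305, 0.556], [-0.942, 0.318, 0.109, -0.191], [-0.0, 0.323, -0.946, 0.179], [0.0, 0.0, 0.0, 1.0]]
0.031 [326. 304.] [(array([ 0.48285046, -0.16352586]), -20.00849151611328, (64, 34))]
0.017 [326. 291.] [(array([ 0.47636053, -0.16105621]), -20.008460998535156, (71, 38))]
0.0 [326. 277.] [(array([ 0.46898529, -0.15824136]), -20.008499145507812, (76, 42))]
tcp [325.83086638 298.97738336] tipz [325.77678391 280.39924992]
[ 0.47748813 -0.16365022  0.02599552] 0.034280783715778786
[(array([ 0.48058945, -0.16289377]), -19.85540771484375, (63, 35)), (array([ 0.47786536, -0.16119485]), -19.855438232421875, (65, 37))]
```

```bash
python3 -c "
from h import *
manip.command_gripper(.055)
p=[.4778,-.1637]
print(manip.get_contact_force().round(2))
for z in np.arange(.023,-.002,-.003):
    line(*p,z,.04); manip.hold(.1); f=manip.get_contact_force(); print(round(z,3),manip.get_position().round(4),f.round(2))
    if abs(f[2])>4: break
z=manip.get_position()[2]
d=wcam('d3')
cv2.imwrite('pics/d3c.png',d['image'][150:,:,::-1])
"
```

```text
[ 0.4  -0.98 -0.45]
0.023 [ 0.4777 -0.1637  0.0229] [0.26 0.79 0.2 ]
0.02 [ 0.4778 -0.1637  0.0199] [-0.12 -0.45 -0.3 ]
0.017 [ 0.4778 -0.1637  0.0169] [-0.56  0.04 -1.13]
0.014 [ 0.4778 -0.1637  0.0139] [ 0.16  0.68 -0.24]
0.011 [ 0.4778 -0.1637  0.0109] [-0.13  0.18  0.51]
0.008 [ 0.4778 -0.1637  0.008 ] [ 0.2  -0.66 -0.58]
0.005 [ 0.4778 -0.1637  0.0049] [-0.3   0.26 -0.27]
0.002 [ 0.4778 -0.1637  0.0019] [0.11 0.41 0.06]
-0.001 [ 0.4778 -0.1637 -0.001 ] [ 0.33 -0.12  0.01]
```

View pics/d3c.png

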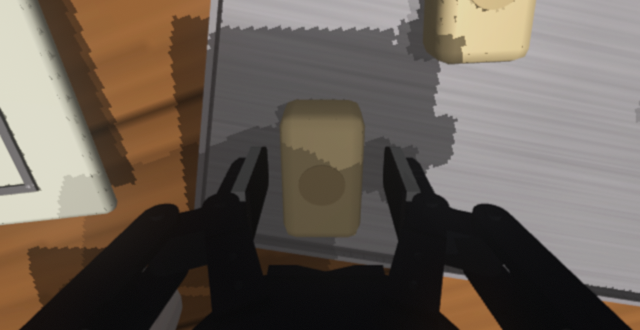

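Reported z is -1 mm and the tips are still free, so they sit about 25 mm higher than the reading implies: the bar is only 80 px wide here. The fingers now straddle the bar, so I'll close here and measure.

```bash
python3 -c "
from h import *
manip.command_gripper(.02,40); print(manip.get_width(),manip.get_grip_force())
print(manip.get_joint_positions())
if manip.get_width()>.03:
    line(.4778,-.1637,.2,.2); print(manip.get_width(),manip.get_contact_force().round(2),manip.get_time())
    T=wcam('d4')
"
```

```text
0.03500469543909475 40.35627901554108
[-3.53651278e-01  6.23624967e-01  1.99263450e+00  1.53567820e-05
  5.25004422e-01  1.55930554e+00]
0.03532831838493711 [ 0.17  0.04 -2.27] 16.9917
```

View pics/d4.png

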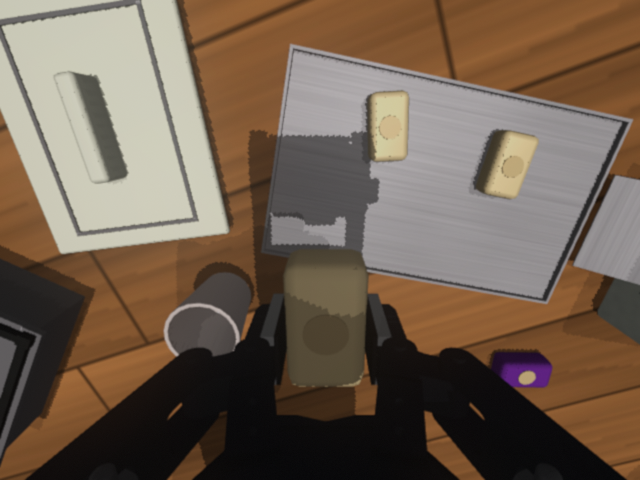

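The bar is held, with bar 2 at (389,125) and bar 3 at (512,167). I'll check where the z offset comes from by fitting the camera pose to known points.

```bash
python3 -c "
from h import *
from scipy.optimize import least_squares
t=load('top0');c=load('d4')
tz=lambda u,v,z:onz(t,120+u/2-.25,110+v/2-.25,z)
W=[tz(524,118,.01),tz(753,254,.01),tz(672,393,.01),np.array([.537,-.246,.031]),np.array([.465,-.346,.031]),np.array([.492,-.0615,.024]),np.array([.5304,.1171,.024])]
I=np.array([(292,46),(627,122),(547,302),(389,125),(512,167),(228,233),(61,252)])
for w,i in zip(W,I): print(w.round(3),i,proj(c,w).round())
# translation offset only
f=lambda d:np.concatenate([proj(c,w-d)-i for w,i in zip(W,I)])
r=least_squares(f,[0,0,0],loss='soft_l1'); print('offset',r.x.round(4),r.fun.round(1))
print(manip.get_position())
"
```

```text
[ 0.631 -0.186  0.01 ] [292  46] [292.  46.]
[ 0.462 -0.469  0.01 ] [627 122] [629. 121.]
[ 0.29  -0.369  0.01 ] [547 302] [547. 301.]
[ 0.537 -0.246  0.031] [389 125] [389. 126.]
[ 0.465 -0.346  0.031] [512 167] [512. 165.]
[ 0.492 -0.062  0.024] [228 233] [228. 233.]
[0.53  0.117 0.024] [ 61 252] [ 58. 255.]
offset [0.0002 0.0003 0.0017] [ 0.6  0.8  1.  -0.7 -1.  -1.5 -0.   1.4 -0.5 -2.4  0.5 -0.2 -1.   2.2]
[ 0.47692972 -0.16337349  0.19876842]
```

The camera agrees with the reported pose, so the real fingertips end about 27 mm short of what the text says, just behind the TCP. I'll use the measured relation: the bar's bottom sits at TCP z + 4 mm. On to placing bar 1, then picking bars 2 and 3.

```bash
sed -i 's/line(\*p,.026,.12)/line(*p,-.001,.12)/; s/go(\*p,.12,o)/go(*p,.09,o)/' h.py; python3 -c "
from h import *
place(0,-.05,.028)
print(manip.get_time(),manip.get_contact_force().round(1))
if pick(np.array([.537,-.246]),-16.4,'p2'): place(0,.05,.028)
print(manip.get_time())
if pick(np.array([.4655,-.3435]),-30,'p3'): place(0,0,.045)
p=[.25,-.35,.35]
print(manip.get_time()); manip.move_to(p,best(p,60)); snap('top','top1'); print(manip.get_time())
a=cv2.imread('pics/top1.png')[110:310,120:510]; cv2.imwrite('pics/top1c.png',cv2.resize(a,None,fx=2,fy=2,interpolation=cv2.INTER_CUBIC))
"
```

```text
w over tub 0.03528710727975517
20.9917 [-0.4 -0.2 -0. ]
p2 seen [ 0.5369 -0.2471] -16.3 (60, 35) pred px [310. 154.]
width 0.03482446781218249 0.03518918405294812 t 26.7667
w over tub 0.03531477482561195
31.275
p3 seen [ 0.4633 -0.3477] -32.1 (61, 35) pred px [298. 159.]
width 0.03568628086696627 0.03493570844607023 t 37.625
w over tub 0.03484231275946143
42.125
44.575
```

View pics/top1c.png

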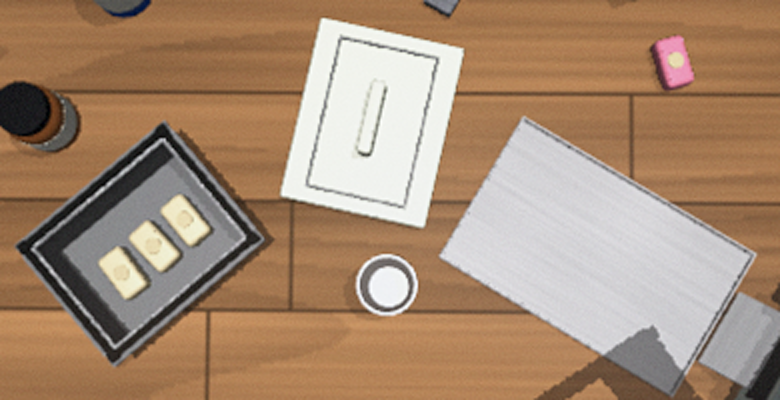

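All three bars lie flat in the tub, at crop pixels (123,272), (154,246) and (185,219), and the tray is empty. Next is the lid, measured close up from two wrist positions.

```bash
python3 -c "
from h import *
manip.command_gripper(.085)
for i,dx in enumerate((-.11,-.03)):
    p=[.6233+dx,.0037+.0*i,.26]; manip.move_to(p,best(p,77.8)); manip.hold(.2); wcam(f'l{i}')
a,b=[cv2.imread(f'pics/l{i}.png') for i in(0,1)]
cv2.imwrite('pics/lj.png',np.hstack([a[0:400,130:530],b[0:400,130:530]]))
print(manip.get_time(),manip.get_joint_positions().round(2))
"
```

```text
47.5417 [-0.01  0.33  1.67  0.    1.14  1.77]
```

View pics/lj.png

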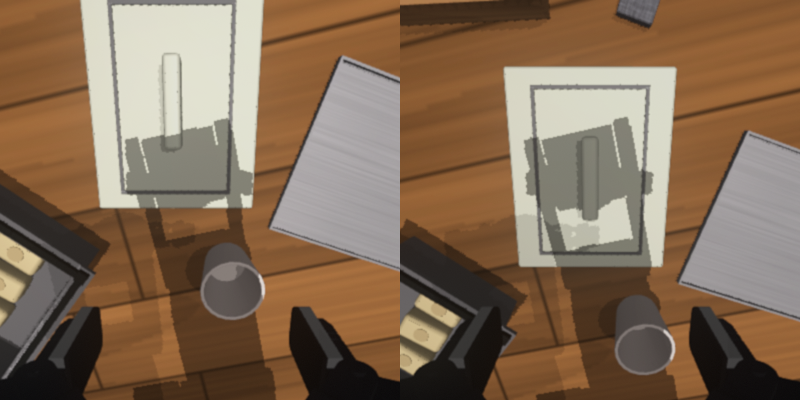

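Left crop: the handle's ends are at (171,53) and (171,148). Right crop: the ends are at (191,137) and (190,219), and the lid corners at (104,68), (275,68), (263,265) and (119,266).

```bash
python3 -c "
from h import *
a,b=load('l0'),load('l1')
r=lambda c,u,v:ray(c,u+130,v)
e1=tri(r(a,171.5,53),r(b,191,137)); e2=tri(r(a,171,148),r(b,190,219)); print(e1,e2,(e1+e2)/2)
q=np.array([onz(b,u+130,v,.024) for u,v in((104,68),(275,68),(263,265),(119,266))]); print(q.round(4),q.mean(0))
d=e1-e2;print(np.degrees(np.arctan2(d[1],d[0])),np.linalg.norm(d))
d=q[0]-q[3]+q[1]-q[2];print(np.degrees(np.arctan2(d[1],d[0])),np.linalg.norm(d)/2)
for c,P in((b,((191,137),(190,219))),):
  h=np.array([onz(c,u+130,v,.061) for u,v in P]);print('handle@.061',h.mean(0),np.linalg.norm(h[0]-h[1]))
"
```

```text
[ 0.66578551 -0.00713338  0.05356081] [0.58076846 0.01339437 0.05375914] [0.62327699 0.00313049 0.05365998]
[[ 0.7518  0.0672  0.024 ]
 [ 0.7138 -0.1079  0.024 ]
 [ 0.4947 -0.0627  0.024 ]
 [ 0.532   0.1159  0.024 ]] [0.62307694 0.00313407 0.024     ]
-13.574501604836248 0.08746043214266863
-12.072720579585457 0.22441500803853506
handle@.061 [0.62433905 0.00212733 0.061     ] 0.08551399776604447
```

```bash
cat > lid.py <<'E'
from h import *
L=[.6235,.0029]
o=best([*L,.2],77.8); go(*L,.12,o); line(*L,.06,.12)
for z in (.045,.035,.030,.026):
    line(*L,z,.05); f=manip.get_contact_force(); print(z,f.round(1))
    if f[2]>3: break
manip.command_gripper(.01,90); print('w',manip.get_width(),manip.get_grip_force())
if manip.get_width()>.014:
    z=manip.get_position()[2]; line(*L,z+.03,.06); print(manip.get_width(),manip.get_contact_force().round(1),manip.get_torque().round(2))
    wcam('g1')
print(manip.get_time())
E
python3 lid.py
```

```text
0.045 [-0.   0.7  0.3]
0.035 [-0.3  0.1 -0.2]
0.03 [-0.6 -0.   0.5]
0.026 [ 0.8 -0.3 -0.9]
w 0.016039202756736676 89.3171238899231
0.016155262482625422 [-0.  -0.6 -3.3] [ 0.02 -0.02  0.01]
51.4583
```

View pics/g1.png

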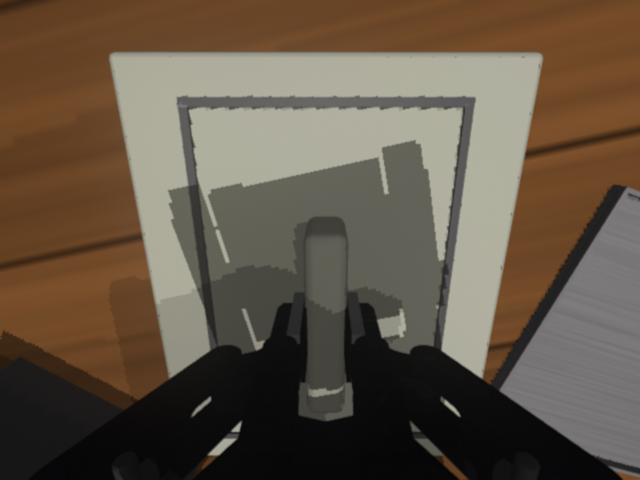

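The lid hangs level and is gripped at mid-handle. I'll carry it over the tub and check the width on the way.

```bash
python3 -c "
from h import *
p=manip.get_position(); line(p[0],p[1],.19,.12)
o=best([*TUB,.19],TY); m=(p[:2]+TUB)/2
manip.servo_line([*TUB,.19],o,.12); print(manip.get_position(),manip.get_width(),manip.get_contact_force().round(1))
line(*TUB,.125,.08); manip.hold(.2); print(manip.get_width(),manip.get_contact_force().round(1),manip.get_time())
wcam('g2'); c=snap('top','top2'); s=snap('scene','scene2')
a=c['image'][190-40:310,110:280,::-1]; b=s['image'][160:290,350:500,::-1]
cv2.imwrite('pics/g2j.png',np.hstack([cv2.resize(a,(400,int(160*400/170))),cv2.resize(b,(400,int(160*400/170)))]))
"
```

```text
[0.46581779 0.27067658 0.19000708] 0.016198406647279437 [ 0.4  0.  -3.1]
0.016446262329230497 [-0.3 -0.4 -3.8] 56.625
```

View pics/g2j.png

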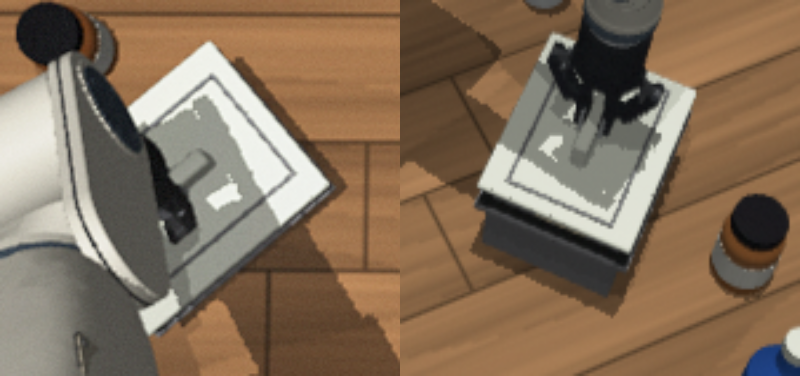

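View pics/g2.png

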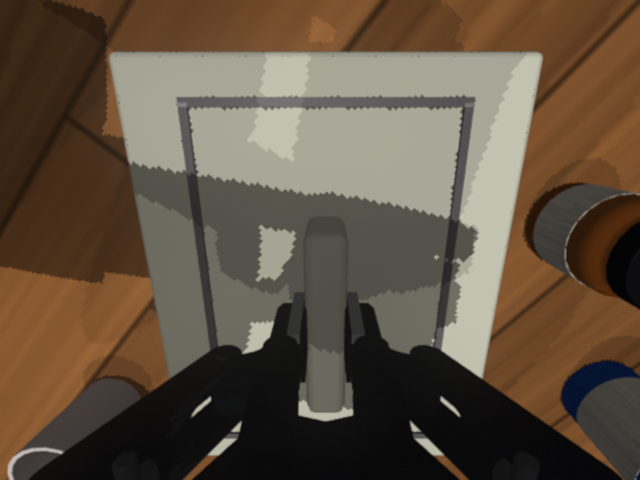

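The lid looks square over the tub and hasn't moved in the grip. I'll lower it under force watch.

```bash
python3 -c "
from h import *
f0=manip.get_contact_force()
for z in (.118,.112,.108,.106,.104,.103,.102,.101,.100,.099):
    line(*TUB,z,.03); manip.hold(.1); f=manip.get_contact_force(); print(z,f.round(1),manip.get_position().round(4))
    if f[2]>1.5 or abs(f[:2]).max()>5: break
manip.command_gripper(.05); manip.hold(.2); print(manip.get_contact_force().round(1))
p=manip.get_position();line(*TUB,.2,.12); 
q=tub2w(-.15,0)
p=[*q,.27]; manip.move_to(p,best(p,TY)); manip.hold(.2); wcam('g3'); print(manip.get_time(),manip.get_joint_positions().round(2))
"
```

```text
0.118 [-0.6  0.2 -2.6] [0.4657 0.2709 0.1179]
0.112 [-0.5  1.1 -2.3] [0.4657 0.2709 0.112 ]
0.108 [-0.5  0.2 -3.4] [0.4657 0.2709 0.108 ]
0.106 [ 0.8 -0.9 -3.6] [0.4657 0.2709 0.106 ]
0.104 [ 0.7  1.  -3.5] [0.4657 0.2709 0.104 ]
0.103 [ 0.2  0.8 -3.6] [0.4657 0.2709 0.103 ]
0.102 [-0.5 -0.3 -3.7] [0.4657 0.2709 0.102 ]
0.101 [-1.  -0.7  3.2] [0.4658 0.271  0.1013]
[ 0.8 -0.  -0.1]
62.3917 [ 0.43 -0.    2.05  0.    1.09 -0.28]
```

View pics/g3.png

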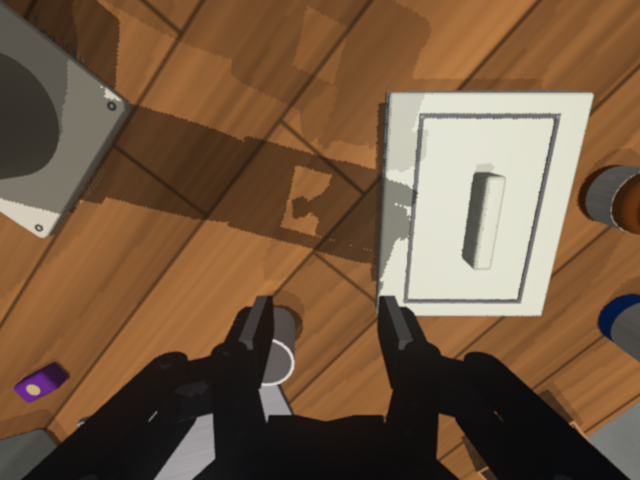

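The lid lies square on the tub at the raised-gasket height, with contact at TCP .1015 against .102 expected. I'll check the centre from its corners at (388,93), (593,93), (542,317) and (378,312), then press the first corner.

```bash
cat >> h.py <<'E'
def press(x,y,stop=26):
    p=tub2w(x,y); o=best([*p,.15],TY)
    go(*p,.16,o); line(*p,.118,.12); manip.hold(.15)
    f0=manip.get_contact_force()[2]; z=.118; zc=None
    while z>.060:
        z-=.001; line(*p,z,.02); manip.hold(.05)
        f=manip.get_contact_force()[2]-f0
        if zc is None and f>4: zc=z
        if f>stop: break
    print('contact',zc,'end',round(manip.get_position()[2],4),'cmd',round(z,4),'F',round(f,1),'t',manip.get_time())
    line(*p,.16,.15)
E
python3 -c "
from h import *
c=load('g3')
q=np.array([onz(c,u,v,.1) for u,v in((388,93),(593,93),(542,317),(378,312))]);print(q.mean(0),[np.linalg.norm(q[i]-q[i-1]).round(3) for i in range(4)])
d=q[2]-q[1]+q[3]-q[0];print(np.degrees(np.arctan2(d[1],d[0])))
manip.command_gripper(0,40)
press(-.080,.102)
"
```

```text
[0.46455927 0.27039867 0.1       ] [np.float64(0.222), np.float64(0.182), np.float64(0.228), np.float64(0.182)]
-48.7929700387765
contact 0.08699999999999997 end 0.0817 cmd 0.08 F 30.0 t 75.675
```

```bash
sed -i 's/line(\*p,.118,.12); manip.hold(.15)/line(*p,.095,.1); manip.hold(.15)/; s/z=.118; zc/z=.095; zc/' h.py
python3 -c "
from h import *
for x,y in((.08,-.102),(-.08,-.102),(.08,.102),(-.08,.102),(.08,-.102)): press(x,y,30)
q=tub2w(-.15,0)
p=[*q,.27]; manip.move_to(p,best(p,TY)); manip.hold(.2); wcam('g4'); print(manip.get_time())
snap('scene','s3'); b=cv2.imread('pics/g4.png')[60:360,340:640]; a=cv2.imread('pics/s3.png')[160:290,350:480]
cv2.imwrite('pics/g4j.png',np.hstack([cv2.resize(a,(400,400)),cv2.resize(b,(400,400))]))
"
```

```text
contact 0.088 end 0.0816 cmd 0.077 F 35.6 t 83.725
contact 0.087 end 0.0813 cmd 0.079 F 31.4 t 90.8583
contact 0.087 end 0.0811 cmd 0.077 F 35.0 t 98.9167
contact 0.08099999999999999 end 0.0811 cmd 0.079 F 34.9 t 106.05
contact 0.08099999999999999 end 0.0812 cmd 0.077 F 32.0 t 114.1083
116.125
```

View pics/g4j.png

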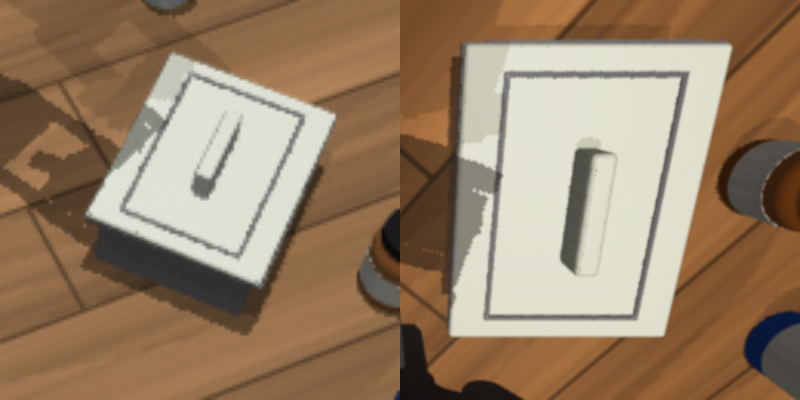

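The lid is flat and square. All four corners stopped hard at the same height (.081 to .0816, about 7 mm below first contact), and the arm is clear. Handing in.

```bash
python3 -c "
from h import *
print(manip.get_contact_force().round(1)); print(manip.sign_off())"
```

```text
[ 0.8 -0.3 -0.2]
the job is handed in; nothing more can be done
None
```

I put all three soap bars in the tub, set the lid on square and pressed its four corners home one after another, then handed the job in with about 116 s on the robot's clock; the cup and jar were not touched, and no verdict came back.

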